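# Reset a refurbished computer through its lid

## Task

Switch on the bench supply of the computer: press the pedal of the yellow foot switch down to its stop for about a second, then let it come all the way up again. Next take the orange stylus out of its wooden block, put its thin tip down through the yellow-ringed hole in the computer's lid and hold the red reset button underneath fully down for at least two seconds. Finish while still holding: at the end the gripper still grips the stylus upright with the button fully down; leave the spray bottle, cutter and sponge alone.

Things in the scene. Friction and masses are not known exactly. Their poses are not given: they have to be found in the camera images.
- computer: (mm) small desktop computer lying flat on the bench, 200 x 200 x 56 high, grey lid on a black case, heavy and fixed. Origin: centre of its underside, z up; x and y run along its sides.
- reset_hole (a point): (mm) centre of the reset hole's mouth in the lid's top surface (56 above the bench), 55 to -x and 45 to +y of the computer's centre in the computer's frame. Round hole, 16 in diameter, straight down through the 10 thick lid; a yellow ring 25 across, 2 high, surrounds it. The top of the red button (19 in diameter) lies 20 below the mouth, centred under the hole.
- reset_button (a joint): travel of the recessed red button: 0 up, 0.006 m fully down against its stop. It moves straight down; its spring needs 1 N to start and 5 N to be fully down, and lifts it when let go.
- stylus: (mm) loose stylus, 45 g nominal, standing upright: steel shaft 6 in diameter and 46 long below a round orange handle 18 in diameter and 75 long (121 in all). Origin: the tip of the shaft; z along the stylus towards the handle.
- stylus_tip (a point): (mm) lower end of the stylus's shaft, on its axis (same point as the stylus's origin).
- stylus_grip (a point): (mm) point on the stylus's axis in the orange handle, 86 above the tip (40 above the handle's lower end, 35 below its top): a good place for the finger pads.
- block: (mm) fixed wooden block 80 x 80 x 60 high with a hole 10 in diameter at its centre; at the start the stylus's shaft stands 46 deep in it, the handle resting on the block's top. Origin: centre of its underside.
- pedal_base: (mm) fixed yellow base of the foot switch, 170 long (x) x 100 wide (y) x 10 high. Origin: centre of its underside. The pedal's hinge runs along its y axis at x = +70, 22 above the bench; the pedal's free end points to its -x.
- pedal_pad (a point): (mm) centre of the place to press, on the top face of the dark pedal (145 long, 76 wide), 35 from its free end and 110 from the hinge; moves with the pedal. About 55 above the bench with the pedal up, about 31 with it fully down.
- pedal (a joint): pedal angle: 0 up, 0.22 rad down against its stop. Its spring needs about 2 N at the pad to start and about 7 N to reach the stop, and lifts the pedal when let go.
- spray_bottle: (mm) bystander: white spray bottle with red and white trigger head and a blue band, 72 in diameter, 212 high. Origin: centre of its underside.
- cutter: (mm) bystander: yellow cutter knife lying flat, 145 x 24 x 14. Origin: centre of its underside.
- sponge: (mm) bystander: black sponge block 60 x 90 x 30 high. Origin: centre of its underside.
Not all that is in view belongs to the job. What is meant by the stylus is not green, pink or purple, and is the smaller of those in its own colour.

How it is judged:
By the outcome, as a careful person would: the job done as asked, in the order asked, and still so for the second after the job is handed in, while the arm keeps its last pose, push and grip.
It also fails if it takes over 64 s, if anything falls off the work surface, if the arm or the gripper's body presses on something with over 40 N, if the wrist force passes 120 N, or if a joint passes its speed limit or range.

## Robot

A 7-joint arm with a two-finger parallel gripper is mounted at the origin on the work surface. World frame = base frame: x ahead of the robot, y to its left, z up, the work surface at z = 0. Lengths are in m, angles in rad, forces in N, time in s.
With the tool pointing down it reaches from about 0.425 to 0.95 m from the base axis. Payload 4.7 kg.
Tool frame: the origin (TCP) lies between the finger pads; the fingertips stand 25 mm ahead of it and the grasp point (between the pads) lies 6 mm ahead of it; z points along the fingers, y is the line along which they close (so a half turn about z gives the same grasp; the last joint's range is limited). The gripper opens to 85 mm and grips with 20 to 120 N. Pads are 22 mm wide; open, the fingers measure 114 mm over their backs; the gripper's body (76 mm by 85 mm) begins 54 mm behind the grasp point. The pads swing forward as they close: fully open they stand 13 mm farther back than shut.
Start: joints at [-1.231, 0.469, -0.049, 1.532, 0.024, 1.141, -0.082], TCP at [0.243, 0.63, 0.256] pointing down, gripper open.
Joint ranges: [-2.59, 2.59], [-0.33, 1.99], [-1.39, 1.29], [0.1, 2.45], [-1.04, 4.18], [0.21, 1.99], [-2.66, 2.66]. Speed limits (rad/s): [2.57, 2.57, 3.14, 3.14, 3.14, 3.14, 3.14].

## Interface

Orientations are given as a 3x3 rotation matrix whose columns are the frame's x, y, z axes.
In Python, from rig import * gives the robot as it stands. Calls block until the motion is done:
- movep(position, orientation): joint-space move of the TCP to a pose.
- move_l(position, attitude=None, feed=0.15, until_force=None): straight line of the TCP; attitude=None keeps the orientation; feed is the mean speed in m/s. With until_force (N) it stops when the force on the tool has changed by that much, and returns True; else False.
- move_joints(angles): joint-space move.
- command_gripper(opening, newtons=None): finger opening in m; newtons is the grip in N (None keeps the last); returns when the fingers have stopped.
- sleep(seconds).
- inverse_kinematics(position, orientation): joint angles nearest the present ones, or None.
- sense(): the state.
- camera(name): name is "scene" or "top"; returns (picture, depth): 400x640x3 uint8, red, green, blue; 400x640 float32, m along the optical axis (not along the pixel's ray), 0 where there is no reading.
- camera_params(name): a dict with "K" (3x3 intrinsics, pixels), "dist" ([k1, k2, p1, p2, k3] as OpenCV has them; the pictures are not rectified), "position" and "rotation" of the camera in the world. Camera axes: x right, y down, z forward; pixel columns grow to the right and rows downward; lengths in m; the calibration is good to about 2 mm. A picture is of the moment at which its call begins. camera_params takes no time and is no camera call.
A pose or a line that the arm cannot do raises Unreachable and nothing moves.
- finish_job(): hands the job in; it is judged then, once.
The state is a dict: "time_s": time; "joint_pos": joint angles; "qd": joint speeds; "joint_efforts": joint torques, N m; "position": TCP position; "tcp_rot": TCP orientation; "wrist_force": force on the tool from outside, world axes, zero at the start; "ft_torque": the same for the moment, N m; "finger_gap": finger opening in m; "gripper_force": force on a finger pad.
Only numpy, scipy, OpenCV 4.12 (cv2) and the standard library are available. Lean on these libraries where they do the work, as an engineer would, in place of code of your own. Each camera call takes 0.05 s, during which the arm holds its last target. There are 200 camera calls.

## Working session

There is one attempt and no reset: what is moved stays moved. The work goes in short steps, each a Python script; the robot and the scene stay as the last script left them, time stands still between calls to the robot, and variables do not carry over. Pictures are saved under pics/ and viewed, at most 10 in all, crops included, and the job is handed in when it is done.

```bash
mkdir -p pics; ls
python3 - <<'E'
from rig import *
import cv2,numpy as np
for n in("scene","top"):
    p,d=camera(n); cv2.imwrite(f"pics/{n}0.png",p[:,:,::-1]); np.savez(f"{n}0.npz",p=p,d=d); c=camera_params(n); print(n,c)
s=sense(); print(s["time_s"],s["position"],s["tcp_rot"],s["finger_gap"])
E
```

```text
pics
scene {'K': array([[431.16134041,   0.        , 323.05264593],
       [  0.        , 431.16134041, 196.03787314],
       [  0.        ,   0.        ,   1.        ]]), 'dist': array([0.01355225, 0.        , 0.        , 0.        , 0.        ]), 'position': array([0.91722235, 0.67094594, 0.78010413]), 'rotation': array([[-0.89048745,  0.3125947 , -0.33063069],
       [ 0.45500552,  0.61407232, -0.64489159],
       [ 0.00144146, -0.72470666, -0.68905601]])}
top {'K': array([[372.30641511,   0.        , 322.29774423],
       [  0.        , 372.30641511, 200.19821417],
       [  0.        ,   0.        ,   1.        ]]), 'dist': array([-0.06298518,  0.        ,  0.        ,  0.        ,  0.        ]), 'position': array([0.44543693, 0.0302012 , 1.12912366]), 'rotation': array([[-0.02880791, -0.99361716,  0.1090644 ],
       [-0.999584  ,  0.02848389, -0.00452802],
       [ 0.00139254, -0.10914947, -0.99402437]])}
0.1 [0.24313902 0.62917573 0.2553685 ] [[-9.32772758e-01  3.60464486e-01 -5.79075363e-04]
 [ 3.60464946e-01  9.32771265e-01 -1.67021203e-03]
 [-6.19072631e-05 -1.76666465e-03 -9.99998438e-01]] 0.08518730155554305
```

View pics/scene0.png

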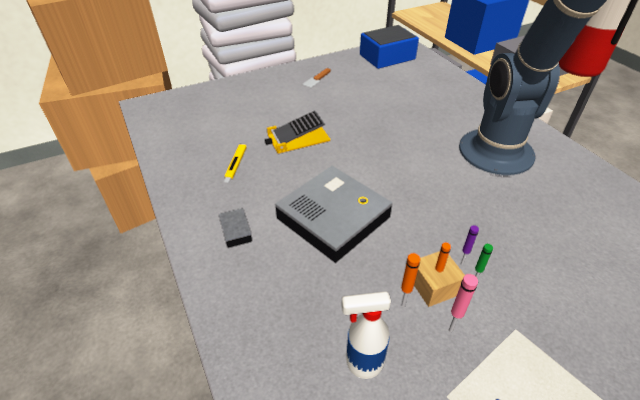

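View pics/top0.png

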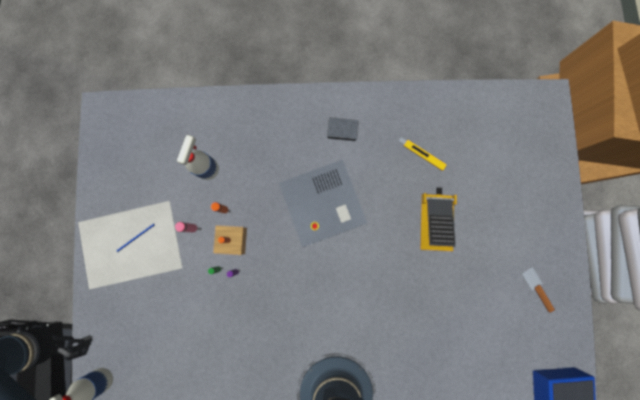

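The pictures show these candidates for the stylus:

| Candidate | Scene pixel | Top pixel |
|---|---|---|
| Small orange, in the block | (444,257) | (222,240) |
| Large orange | (411,272) | (217,207) |
| Purple | (472,240) | (232,272) |
| Green | (484,258) | (213,270) |
| Pink | (464,297) | (184,228) |

I choose the small orange one in the block. The other things that matter are the ring, at scene (363,200) and top (315,226), and the pedal, at scene (298,130) and top (439,222). Next I take a close crop and measure.

```bash
cat > h.py <<'E'
import cv2,numpy as np
from rig import *
P={n:camera_params(n) for n in("scene","top")}
def ray(n,px):
    c=P[n]; u=cv2.undistortPoints(np.array([[px]],float),c["K"],c["dist"])[0,0]
    r=c["rotation"]@np.array([*u,1.]); return np.array(c["position"]),r
def plane(n,px,z):
    o,r=ray(n,px); return o+r*(z-o[2])/r[2]
def tri(a,b):
    (o1,r1),(o2,r2)=ray("scene",a),ray("top",b); r1/=np.linalg.norm(r1); r2/=np.linalg.norm(r2)
    t=np.linalg.lstsq(np.c_[r1,-r2],o2-o1,rcond=None)[0]; p,q=o1+t[0]*r1,o2+t[1]*r2
    return (p+q)/2,np.linalg.norm(p-q)
def proj(n,X):
    c=P[n]; R=c["rotation"].T; return cv2.projectPoints(np.array([X],float),cv2.Rodrigues(R)[0],-R@c["position"],c["K"],c["dist"])[0].ravel()
def dep(n,d,px):  # depth image check
    o,r=ray(n,px); z=d[int(round(px[1])),int(round(px[0]))]; return o+r*z
def blobs(p,lo,hi,roi,amin=4):
    x0,y0,x1,y1=roi; h=cv2.cvtColor(np.ascontiguousarray(p[y0:y1,x0:x1]),cv2.COLOR_RGB2HSV)
    m=cv2.inRange(h,np.array(lo),np.array(hi)); k,l,s,c=cv2.connectedComponentsWithStats(m)
    return [(s[i,4],c[i]+[x0,y0],s[i,:4]+[x0,y0,0,0],(l==i)) for i in np.argsort(-s[1:,4])+1 if s[i,4]>=amin]
E
python3 - <<'E'
from h import *
I={n:np.load(f"{n}0.npz") for n in("scene","top")}
roi={"scene":{"ring":(345,190,380,212),"sty":(395,225,500,330),"ped":(255,100,340,160)},"top":{"ring":(303,214,327,238),"sty":(170,195,250,285),"ped":(410,180,470,260)}}
for n in I:
    p,d=I[n]["p"],I[n]["d"]
    for nm,key,lo,hi in[("ring","ring",(18,120,90),(35,255,255)),("red","ring",(0,120,60),(12,255,255)),("orange","sty",(5,190,120),(14,255,255)),("block","sty",(12,80,80),(22,180,255)),("pedyel","ped",(18,150,80),(35,255,255)),("peddark","ped",(0,0,0),(180,255,75)),("purple","sty",(130,80,40),(150,255,255)),("green","sty",(50,120,40),(80,255,255)),("pink","sty",(160,60,100),(178,255,255))]:
        for b in blobs(p,lo,hi,roi[n][key])[:3]: print(n,nm,b[0],b[1].round(1),b[2],"depth pt",dep(n,d,b[1]).round(3))
c=lambda n,x,y,w,h,s:cv2.resize(I[n]["p"][y:y+h,x:x+w,::-1],None,fx=s,fy=s,interpolation=cv2.INTER_CUBIC)
a=np.hstack([c("scene",395,220,100,75,4),c("scene",255,95,100,75,4)]); b=np.hstack([c("top",165,195,100,75,4),c("top",400,185,100,75,4)])
cv2.imwrite("pics/crop1.png",np.vstack([a,b]))
E
```

```text
scene ring 42 [362.7 200.1] [358 197  10   7] depth pt [0.487 0.044 0.05 ]
scene orange 282 [409.2 279.2] [402 267  16  26] depth pt [0.553 0.317 0.107]
scene orange 160 [441.2 261.6] [435 252  13  20] depth pt [0.462 0.302 0.09 ]
scene orange 120 [413.2 260. ] [408 253  12  14] depth pt [0.548 0.311 0.156]
scene block 1738 [437.5 279.5] [414 250  51  57] depth pt [0.475 0.317 0.057]
scene pedyel 725 [299.3 139.7] [267 126  63  27] depth pt [ 0.498 -0.304  0.007]
scene peddark 300 [305.8 124.1] [289 112  35  24] depth pt [ 0.471 -0.313  0.05 ]
scene peddark 35 [267.9 141.2] [265 139   7   6] depth pt [ 0.591 -0.324  0.02 ]
scene purple 240 [470.3 239. ] [463 225  16  29] depth pt [0.37  0.282 0.09 ]
scene green 254 [483.6 257.6] [475 244  18  29] depth pt [0.381 0.333 0.092]
scene pink 619 [464.1 296. ] [451 274  27  45] depth pt [0.502 0.403 0.133]
top ring 22 [314.4 225.3] [311 222   8   8] depth pt [0.492 0.051 0.035]
top red 18 [314.5 225.8] [313 224   4   5] depth pt [0.491 0.05  0.035]
top orange 34 [215.3 206.4] [212 204   7   6] depth pt [0.543 0.307 0.159]
top orange 20 [221.5 239.5] [219 238   6   4] depth pt [0.457 0.298 0.135]
top block 765 [229.8 239.8] [214 226  32  29] depth pt [0.456 0.293 0.064]
top pedyel 553 [430.2 225.2] [421 194  35  57] depth pt [ 0.482 -0.288  0.045]
top peddark 772 [441.4 225. ] [429 201  25  44] depth pt [ 0.481 -0.321  0.046]
top peddark 27 [438.9 190.4] [437 188   5   6] depth pt [ 0.586 -0.327  0.025]
top peddark 13 [431.2 208.1] [429 205   6   7] depth pt [ 0.533 -0.298  0.033]
top purple 45 [230.8 273.1] [227 271  10   6] depth pt [0.366 0.277 0.119]
top green 25 [211.2 270.6] [209 268   6   6] depth pt [0.374 0.33  0.119]
top pink 84 [179.9 226.4] [175 222  11  10] depth pt [0.493 0.396 0.172]
top pink 49 [191.2 228.9] [186 225  11   7] depth pt [0.488 0.388 0.112]
top pink 5 [190. 224.] [188 224   5   1] depth pt [0.501 0.389 0.119]
```

View pics/crop1.png

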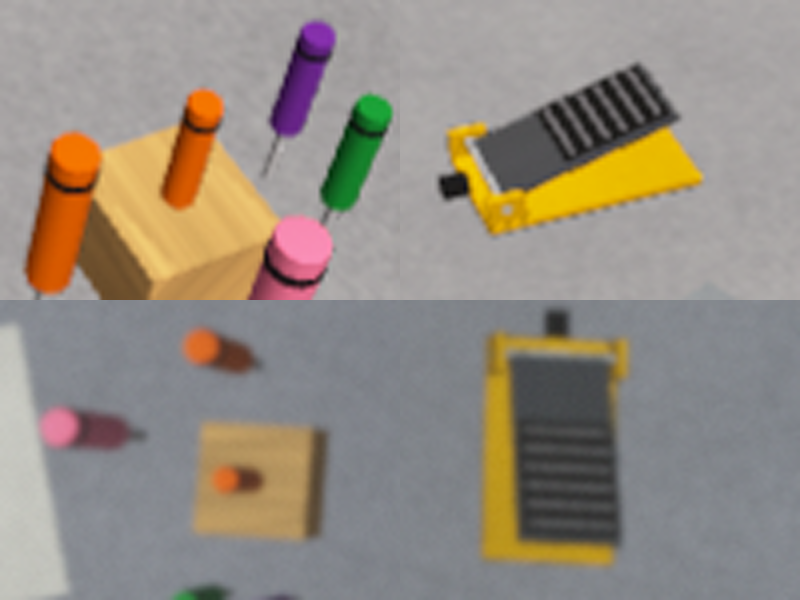

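The crop confirms the choice: the small orange stylus stands in the block, with its cap at scene (446,244) and top (221,240). The pedal hinges at its far (+x) end. Its raised free end is at scene (320,118) and top (442,245).

Run:
```python
from h import *
I={n:np.load(f"{n}0.npz") for n in("scene","top")}
for nm,a,b in[("ring",(362.5,200),(314.5,225.5)),("stytop",(446.2,244.2),(221.2,239.8)),("free",(320,117.7),(442.4,245)),("hinge",(376.5-255+1,0),(0,0)),("pedL",(325,124.2),(429.9,245.2)),("pedR",(315,111.2),(455,246)),
 ("bigor",(413.5,257),(215.3,206.4)),("green",(488,247.5),(211,269.5)),("pink",(470,280.5),(179.9,226.4)),("purple",(474.2,229),(231,272))]:
    if nm=="hinge":continue
    X,e=tri(a,b); print(nm,X.round(4),"gap",round(e,4))
# planes checks
print("ring z58",plane("scene",(362.5,200),.058).round(4),plane("top",(314.5,225.5),.058).round(4))
print("sty z135",plane("scene",(446.2,244.2),.135).round(4),plane("top",(221.2,239.8),.135).round(4))
print("sty bottom z60 scene",plane("scene",(440,270),.060).round(4))
# block top corners top view (z60) & base left edge (z10)
for c in[(202,424),(318,428),(312,537),(195,532)]: print("block",plane("top",(165+c[0]/4-.4,195+(c[1]-300)/4-.4),.06).round(4))
for c in[(483,556),(488,380),(612,563)]: print("base",plane("top",(400+(c[0]-400)/4-.4,185+(c[1]-300)/4-.4),.01).round(4))
# depth: pedal surface points along centreline top & scene
d=I["top"]["d"]
for y in range(200,248,6): print("ped",dep("top",d,(441.5,y)).round(3))
```

```text
ring [0.491  0.0495 0.0564] gap 0.0011
stytop [0.4565 0.2976 0.1361] gap 0.0014
free [ 0.4226 -0.3169  0.0557] gap 0.0017
pedL [ 0.4236 -0.2811  0.0542] gap 0.0008
pedR [ 0.4195 -0.3542  0.0561] gap 0.0009
bigor [0.5443 0.3073 0.1577] gap 0.0016
green [0.3769 0.331  0.1188] gap 0.0005
pink [0.4936 0.3979 0.1667] gap 0.0016
purple [0.3675 0.2785 0.1167] gap 0.0041
ring z58 [0.4924 0.0505 0.058 ] [0.4905 0.0498 0.058 ]
sty z135 [0.4563 0.2965 0.135 ] [0.456  0.2984 0.135 ]
sty bottom z60 scene [0.4581 0.302  0.06  ]
block [0.498  0.3363 0.06  ]
block [0.4929 0.2522 0.06  ]
block [0.4152 0.2572 0.06  ]
block [0.4208 0.3414 0.06  ]
base [ 0.4138 -0.2646  0.01  ]
base [ 0.5462 -0.2758  0.01  ]
base [ 0.4053 -0.3623  0.01  ]
ped [ 0.557 -0.333  0.026]
ped [ 0.538 -0.329  0.032]
ped [ 0.52  -0.328  0.033]
ped [ 0.502 -0.323  0.046]
ped [ 0.484 -0.321  0.049]
ped [ 0.467 -0.319  0.052]
ped [ 0.449 -0.316  0.057]
ped [ 0.432 -0.313  0.063]
```

The measurements agree with the text and with the reach:

| Thing | Measured position (m) | Check |
|---|---|---|
| Ring | (0.491, 0.0495, 0.056) | Matches the lid height |
| Stylus top | (0.4565, 0.2975, 0.136) | Expected z is 0.135; matches the block's centre |
| Pedal pad | about (0.458, -0.319, 0.055) | Free end and base edge give the same place |

I start with the pedal.

```bash
cat >> h.py <<'E'
def R(a):  # tool down, closing line at angle a (deg) from world x
    y=np.array([np.cos(np.radians(a)),np.sin(np.radians(a)),0]); z=np.array([0,0,-1.]); return np.c_[np.cross(y,z),y,z]
def st(t=""):
    s=sense(); print(t,round(s["time_s"],2),np.round(s["position"],4),"F",np.round(s["wrist_force"],1),"gap",round(s["finger_gap"],4),"gf",np.round(s["gripper_force"],1)); return s
E
python3 - <<'E'
from h import *
s=sense(); p=s["position"]
move_l([p[0],p[1],.36],feed=.3); command_gripper(0.0,30)
movep([.40,.30,.38],R(90)); movep([.458,-.319,.14],R(90)); st("above")
move_l([.458,-.319,.095],feed=.1); st("near")
print(move_l([.458,-.319,.045],feed=.04,until_force=15)); st("down")
p,d=camera("scene"); cv2.imwrite("pics/press.png",cv2.resize(p[80:180,230:380,::-1],None,fx=4,fy=4))
sleep(1.0); st("held")
E
```

```text
above 5.1 [ 0.4589 -0.3181  0.1401] F [ 0.3 -0.3 -0.4] gap 0.0002 gf 0.0
near 5.7 [ 0.4581 -0.3192  0.095 ] F [ 0.2 -0.1 -0.7] gap -0.0003 gf 0.0
True
down 6.62 [ 0.4562 -0.3191  0.0561] F [-2.2  2.4 12.8] gap -0.0005 gf 5.6
held 7.67 [ 0.4562 -0.319   0.0561] F [-1.7  1.  10.1] gap 0.0001 gf 5.3
```

View pics/press.png

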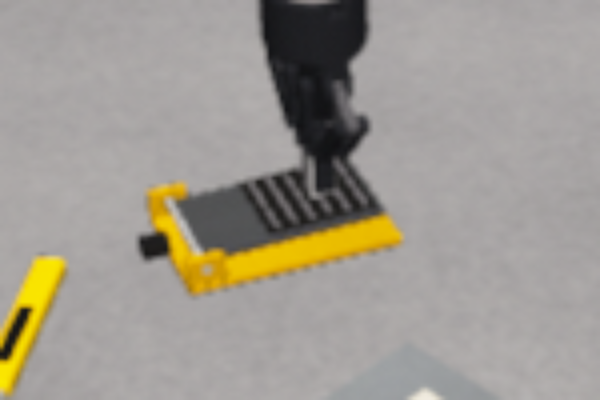

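The pedal is flat on its stop: the fingertips are at 31 mm and the force is about 10 N. It has been held for one second, so I release it and go to grasp the stylus.

Run:
```python
from h import *
move_l([.458,-.319,.16],feed=.1); st("up")
p,d=camera("top"); o,_=camera("scene")
a=R(115); g=[.4565,.2976]
movep([.44,0,.30],R(100)); movep([*g,.21],a); command_gripper(.06,60); st("above")
move_l([*g,.106],feed=.12); s=st("at")
command_gripper(0.0,60); st("gripped")
q,_=camera("scene"); t,_=camera("top")
c=lambda im,x,y,w,h,s:cv2.resize(im[y:y+h,x:x+w,::-1],None,fx=s,fy=s,interpolation=cv2.INTER_CUBIC)
cv2.imwrite("pics/grasp.png",np.vstack([np.hstack([c(o,255,95,100,75,4),c(q,395,200,100,75,4)]),np.hstack([c(p,400,185,100,75,4),c(t,175,200,100,75,4)])]))
```

```text
up 8.87 [ 0.4576 -0.3186  0.1593] F [-0.9 -0.6  0.4] gap 0.0004 gf 0.0
above 12.07 [0.4565 0.2976 0.21  ] F [-1.1 -0.8 -0.6] gap 0.0598 gf 0.0
at 13.09 [0.457  0.2979 0.1066] F [-0.2  0.7  0.6] gap 0.0601 gf 0.0
gripped 13.56 [0.4567 0.2979 0.1066] F [-1.4 -0.7  4.9] gap 0.0166 gf 58.4
```

View pics/grasp.png

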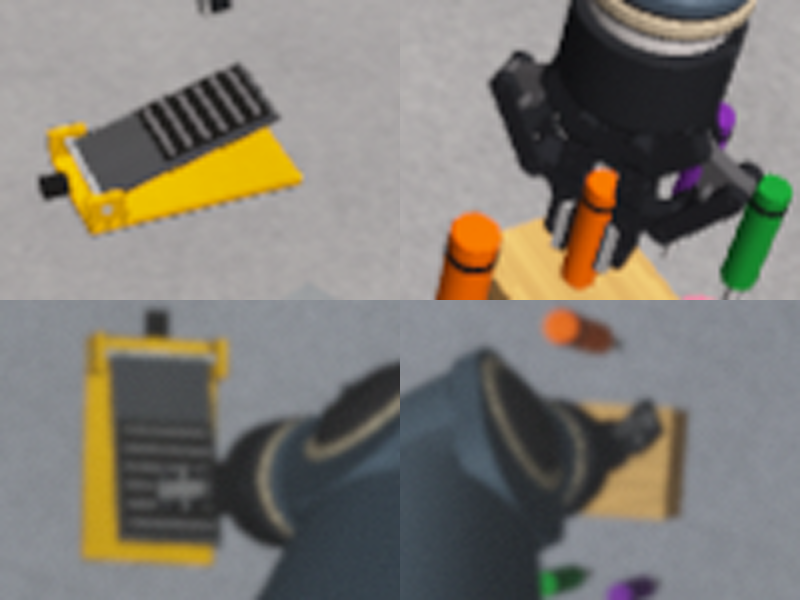

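The grip is good: the gap is 16.6 mm, the stylus is upright between the pads, and the pedal is fully up again. Now I lift the stylus, hover over the hole and check the tip.

Run:
```python
from h import *
move_l([.4567,.2979,.21],feed=.15); s=st("lift")
move_l([.491,.0497,.21],feed=.2); move_l([.491,.0497,.170],feed=.1); sleep(.3); st("hover")
p,d=camera("scene"); t,_=camera("top"); np.savez("hov.npz",p=p,t=t)
cv2.imwrite("pics/hover.png",cv2.resize(p[140:220,310:410,::-1],None,fx=7,fy=7,interpolation=cv2.INTER_CUBIC))
X=np.array(sense()["position"]); print(proj("scene",X-[0,0,.092]),proj("scene",[.491,.0495,.058]))
```

```text
lift 14.5 [0.456  0.2975 0.2091] F [-1.4 -0.7  0.3] gap 0.0165 gf 58.4
hover 16.75 [0.4913 0.0498 0.1705] F [-0.8  0.9 -0.8] gap 0.0167 gf 58.4
[363.32159653 193.48937607] [362.77874671 199.55063794]
```

View pics/hover.png

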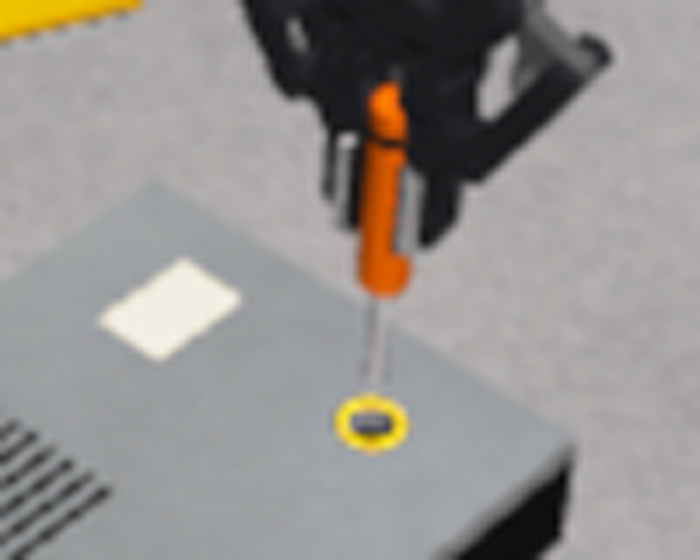

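The tip is at scene (362.9,193.9), where (363.3,193.5) was predicted, and directly above the ring at (362.7,199.9). The offset is under about 1 mm, so I insert in two stages.

Run:
```python
from h import *
hit=move_l([.491,.0497,.134],feed=.06,until_force=5); s=st(f"in {hit}")
if not hit:
    hit=move_l([.491,.0497,.112],feed=.02,until_force=13); st(f"press {hit}"); sleep(1); st("held")
    p,d=camera("scene")
    cv2.imwrite("pics/hold.png",cv2.resize(p[140:220,310:410,::-1],None,fx=7,fy=7,interpolation=cv2.INTER_CUBIC))
```

```text
in False 17.6 [0.4912 0.0496 0.134 ] F [-0.1  0.2 -0.7] gap 0.0163 gf 58.4
press True 18.29 [0.4917 0.0499 0.1223] F [-2.1 -0.  10.1] gap 0.0167 gf 59.5
held 19.29 [0.4916 0.0498 0.1223] F [-1.4 -0.7  7.9] gap 0.0169 gf 59.4
```

View pics/hold.png

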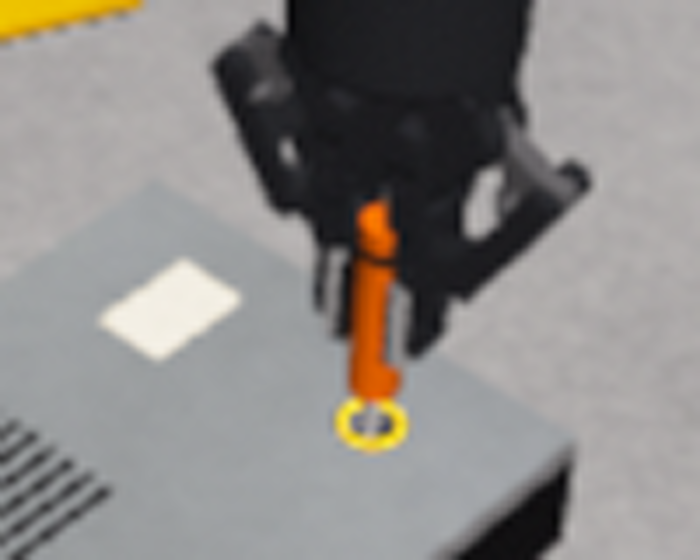

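The tip is in the hole (scene crop at (372,422)) and the tip height is about 30 mm, with about 8 N. I add a little push to confirm the stop by its stiffness, hold over two seconds and hand in.

Run:
```python
from h import *
print(move_l([.491,.0497,.112],feed=.02,until_force=5)); st("more")
sleep(2.5); s=st("held")
if s["wrist_force"][2]>8 and s["finger_gap"]>.015: print(finish_job())
```

```text
True
more 19.55 [0.4917 0.0498 0.1223] F [-2.5 -0.1  8. ] gap 0.0163 gf 59.4
held 22.05 [0.4916 0.0498 0.1223] F [-1.1  0.   8.2] gap 0.0167 gf 59.3
the job is handed in; nothing more can be done
None
```

The job is handed in, with no verdict shown: the pedal was held on its stop for about a second and came fully up, and the gripper still holds the orange stylus upright through the ringed hole. The reset button had been down for over 3.5 s, with about 8 N on it (5 N needed) and the tip at about 30 mm, its full-down height.

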